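# Lock the vice's loose end to the bench rail with its quarter-turn hold-down bolt

### The arm

A 6-joint arm with a two-finger parallel gripper is mounted at the origin on a cart in front of the work surface, level with it; the furniture and walls round the work are solid. World frame = base frame: x ahead of the robot, y to its left, z up, the work surface at z = 0. Lengths are in m, angles in degrees, forces in N, time in s.
With the tool pointing down it reaches from about 0.4 to 0.825 m from the base axis. Payload 7 kg.
Tool frame: the origin (TCP) lies at the very end of the fingers, on their centre line; the grasp point (between the pads) lies r.grasp_offset behind it (r.grasp_offset is the distance from the TCP to the grasp point, in m); y points along the fingers, z is the direction in which the jaws open and shut, and the axes are right-handed (so a half turn about y gives the same grasp; the last joint's range is limited). The gripper opens to 85 mm and grips with 20 to 120 N. Pads are 22 mm wide; open, the fingers measure 114 mm over their backs; the gripper's body (76 mm by 85 mm) begins 54 mm behind the grasp point. The pads swing forward as they close: fully open they stand 13 mm farther back than shut.
Start: joints at [84.231, 20.546, 0.682, 0, -70.136, -16.507], TCP at [0.256, 0.625, 0.231] pointing down, gripper open.
Joint ranges: [-176.03, 176.03], [-82.01, 121.73], [-58.28, 71.71], [-173.87, 95.51], [-174.79, -0.11], [-173.66, 173.66]. Speed limits (degrees/s): [136.94, 136.94, 172.46, 180, 180, 180].

### API

Orientations are given as [roll, pitch, yaw] about the fixed x, y, z axes, in that order (R = Rz(yaw) Ry(pitch) Rx(roll)).
In Python, from rig import get_state, imaging, job, r gives the robot as it stands. The module is installed in compiled form; this text tells all that it offers.
- The arm moves only by the tool step_arm, never from a script. Its argument "rows" is a list of rows, each a list of 4 numbers: the shift along the tool's x, y, z in mm, then the turn about the tool's y in degrees. In form: [[tx, ty, tz, roll], ...]. A call has 1 to 8 rows; each row is the pose to reach, as a shift and turn from the pose measured when the call began, along the tool's axes at that moment; what a row does not reach only later rows make up. A row lasts 1/12 s, in which the tool goes at most 41.7 mm and 7.16 degrees, less where a joint would pass 70% of its speed; a pose out of reach is approached as far as the arm can. A call with a gripper value outside its range is refused whole. "claw" is the closure, from 0 (fully open) to 1 (shut), set as the call begins (left out, the last holds). The fingers move at their own pace and stop on an object; "newtons" is the grip in N (left out, the last holds). Time passes only in rows, so rows that repeat a pose let the fingers close. It gives the time, the measured TCP pose, the force and the opening at its end, in the units of the state.
- get_state(): the state, without advancing time (a new reading comes with each control period).
- imaging.get_image(name): name is "scene" or "top" or "wrist"; returns a dict with "pixels" (480x640x3 uint8, red, green, blue), "depth" (480x640 float32, m along the optical axis (not along the pixel's ray), 0 where there is no reading), "intrinsics" (3x3 intrinsics, pixels), "rvec" (rotation vector, rad) and "tvec" (3), from world to camera coordinates, as OpenCV has them. Camera axes: x right, y down, z forward; pixel columns grow to the right and rows downward; lengths in m; the calibration is good to about 2 mm. A picture is of the moment at which its call begins.
- job.close_job(): hands the job in, once; it reports no verdict.
The state is a dict: "t": time; "joints": joint angles; "qd": joint speeds; "joint_torque": joint torques, N m; "position": TCP position; "orientation": TCP orientation; "contact_force": force on the tool from outside, world axes, zero at the start; "wrist_torque": the same for the moment, N m; "width": finger opening in m.
Only numpy, scipy, OpenCV 4.12 (cv2) and the standard library are available. Lean on these libraries where they do the work, as an engineer would, in place of code of your own. Each camera call takes 0.05 s, during which the arm holds its last target. There are 200 camera calls.

### The job

One end of the vice's blue base plate is still unfastened: its spring hold-down bolt lies beside it on the bench. Stand the bolt up on its T-head on the bench and let go, so that you can take it again by the red wing from above; then put the head lengthwise through the empty slot, press it down against its spring, give it a quarter turn and let it spring up, so that it is locked in the rail like the bolt at the other end. Leave the other things on the bench where they are.

Things in the scene. Friction and masses are not known exactly. Their poses are not given: they have to be found in the camera images.
- bolt: Loose spring hold-down bolt, 106 mm long, 0.31 kg. Origin: centre of the underside of its T-head; z along the bolt from head to wing, y along the head's length and the wing, x across. Starts lying on the flat sides of collar and housing, its z axis (20 mm up) and y axis level. It can stand by itself on the T-head.
- head (a point): Centre of the bolt's steel T-head, 4.5 mm above its underside; axes as the bolt's. Head 52 (y) x 26 (x) x 9 mm with bevelled corners, the lowest 3 mm only 48 x 22; a 4 mm high tooth (16 mm wide) stands on top of each end, up to 13 mm above the underside. Above the head a round neck, 25 mm in diameter, up to the collar.
- housing (a point): Centre of the bolt's square grey spring housing, 40 x 40 mm, 45 to 67 mm above the head's underside (centre 56); axes as the bolt's. Between it and the collar a 27 mm sleeve; above it a 12 mm stem, then the wing.
- wing (a point): Centre of the bolt's flat red wing, 92 mm above the head's underside; axes as the bolt's. Wing 58 (y) x 13 (x) mm, 78 to 106 mm above the underside.
- bolt_collar (a joint): How far the bolt's square collar (40 x 40 x 6 mm, its underside 25 mm above the head's when free) is pushed up towards the housing, m: 0 free, 0.012 hard stop. Spring: 5 N to start, 0.8 N more per mm, 15 N at the stop. 0.004 when the bolt is locked.
- vice_rail: Fixed steel C-rail on the bench, 66 mm wide, 36 high, 460 long; on it a blue plate (78 x 354 x 10 mm, top 46 mm up) with a small vice (89 mm up at most, its 12 mm base begins 57 mm from the empty slot's centre). Origin: on the bench below the empty slot's centre; y along the rail towards the vice, x across, z up. An equal bolt is locked 270 mm along y, its wing across the rail.
- slot (a point): Centre of the empty slot at the plate's top, 46 mm above the bench; axes as the rail's. Slot 29 (x) x 56 (y) mm, through the 10 mm plate into the rail's 29 mm opening. With the head through it and the collar just resting on the plate, the head's underside is 21 mm above the bench.
- lips (a point): In the rail under the slot, level with the lower edges of the rail's two inturned lips, 26 mm above the bench. The head turns (either way) only when its teeth are below them: underside under 13 mm above the bench; 9 at the collar's stop. A quarter turn on (within about 10 deg), the spring pulls it up, lip edges between teeth and neck: underside 17 mm up. Inside 60 mm wide.
- pliers: Bystander: red-handled pliers lying flat, 60 x 146 x 15 mm; origin under the middle.
- wood_block: Bystander: small wooden packing block, 45 x 75 x 22 mm; origin under the middle.
- screwdriver: Bystander: yellow-handled screwdriver lying flat, 29 x 160 x 31 mm; origin under the middle.
- kraft_tray: Bystander: small open brown card tray, 66 x 130 x 42 mm; origin under the middle.

How it is judged:
By the outcome, as a careful person would: the job done as asked, in the order asked, and still so for the second after the job is handed in, with the robot touching nothing.
It also fails if it takes over 67 s, if anything falls off the work surface, if the arm or the gripper's body presses on something with over 40 N, if the wrist force passes 120 N, or if a joint passes its speed limit or range.

## Working session

There is one attempt and no reset: what is moved stays moved. The work goes in short steps, Python scripts to look and compute and a tool call to move; the robot and the scene stay as the last step left them, time stands still between calls to the robot, and variables do not carry over. Pictures are saved under pics/ and viewed, about 8 in all and at most 12, crops included, and the job is handed in when it is done.

Besides the shell and the picture viewer there is one more tool, called after ">>>" as a command line: name --pt "numbers of a row" for each row, then --argument value for the rest. step_arm: Moves the arm, as the interface text tells. Its arguments: {"type":"object","properties":{"rows":{"type":"array","items":{"type":"array","items":{"type":"number"}}},"claw":{"type":"number"},"newtons":{"type":"number"}},"required":["rows"]}

```bash
mkdir -p pics; cat > h.py <<'E'
import numpy as np, cv2
from rig import get_state, imaging, job, r
from scipy.spatial.transform import Rotation as Ro
def cam(n):
    d=imaging.get_image(n); R=cv2.Rodrigues(np.array(d['rvec'],float))[0]; t=np.array(d['tvec'],float).ravel(); K=np.array(d['intrinsics'])
    v,u=np.mgrid[:480,:640]; z=d['depth']
    P=np.stack([(u-K[0,2])/K[0,0]*z,(v-K[1,2])/K[1,1]*z,z],-1)
    W=(P-t)@R; W[z==0]=np.nan
    return d['pixels'],W,(R,t,K)
def save(n,px,s=1,crop=None):
    if crop: px=px[crop[1]:crop[3],crop[0]:crop[2]]
    cv2.imwrite('pics/'+n,cv2.resize(px[...,::-1],None,fx=s,fy=s))
E
python3 - <<'E'
from h import *
print(get_state(), r.grasp_offset)
out=[]
for n in('scene','top'):
    px,W,c=cam(n); save(n+'1.png',px); np.savez(n+'1.npz',px=px,W=W)
    print(n,W[240,320], -c[0].T@c[1])
E
```

```text
{'t': 0.0, 'joints': array([ 8.42285361e+01,  2.05920234e+01,  6.34239912e-01, -2.04910603e-02,
       -7.01344731e+01, -1.65075931e+01]), 'qd': array([ 0.03368995,  0.06800803,  0.09513619,  0.00798498, -0.10995938,
       -0.08930723]), 'joint_torque': array([-8.83360262e-04, -5.83323848e+01,  2.93431824e+01,  6.93692207e+00,
       -5.99355146e-03,  1.98572269e-05]), 'position': array([0.25573781, 0.62417003, 0.2303594 ]), 'orientation': array([-8.99060721e+01,  7.74776844e-03,  1.57713971e+02]), 'contact_force': array([-0.19815939, -0.42151893, -0.53975795]), 'wrist_torque': array([ 0.02662371,  0.00509068, -0.0257603 ]), 'width': 0.08540988143065678} 0.0187
scene [ 0.65684298 -0.01633049 -0.00589704] [-0.20585087 -0.65678178  0.62177448]
top [ 0.56971825 -0.11110059 -0.00375358] [ 0.46590824 -0.10817152  1.01381942]
```

View pics/top1.png

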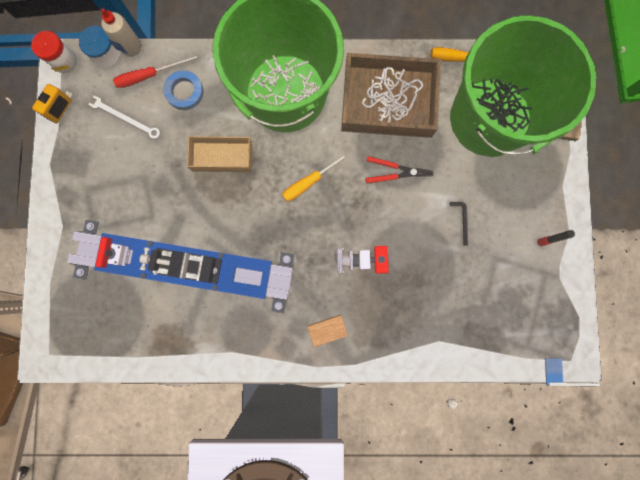

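View pics/scene1.png

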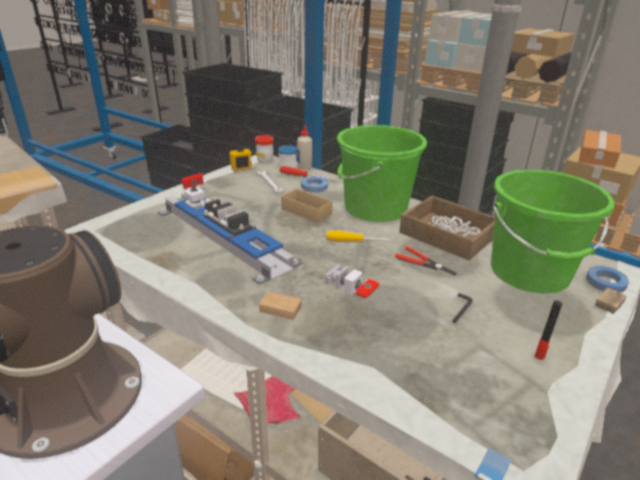

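The top view shows the bolt at about (343–388, 260), head left and red wing right. The empty slot is at (248, 276) and the locked bolt at (110, 253). Next I'll measure the poses.

```bash
cat > m.py <<'E'
from h import *
d=np.load('top1.npz'); px=d['px'].astype(int); W=d['W']
R,G,B=px[...,0],px[...,1],px[...,2]
def box(u0,v0,u1,v1):
    m=np.zeros(R.shape,bool); m[v0:v1,u0:u1]=1; return m
def rect(m,name):
    P=W[m]; P=P[~np.isnan(P[:,2])]; rr=cv2.minAreaRect((P[:,:2]*1000).astype(np.float32)); print(name,len(P),'med',np.median(P,0).round(4),'mean',P.mean(0).round(4),'rect',rr)
    return P
red=(R>150)&(G<80)
rect(box(330,230,400,290)&red,'wing')
ob=box(330,235,400,285)&(W[...,2]>0.012)
P=rect(ob,'bolt');
rect(box(330,235,400,285)&(W[...,2]>0.033),'top40')
c=P[:,:2]-P[:,:2].mean(0); print(np.linalg.svd(c,full_matrices=False)[2][0])
blue=(B>120)&(R<80)
pl=box(60,225,300,305)&blue
P=rect(pl&(abs(W[...,2]-.046)<.012),'plate')
n,l,s,ce=cv2.connectedComponentsWithStats((box(225,258,275,295)&~blue).astype(np.uint8))
hull=None
for i in range(1,n):
    if s[i,4]>60: print('comp',i,s[i],ce[i]); 
# slot: interior of blue
m=l==l[276,248]; print(W[276,248])
px_,W_,(Rr,t,K)=cam('top')
def ray(u,v,z):
    dd=Rr.T@np.linalg.inv(K)@np.array([u,v,1.]); o=-Rr.T@t; return o+dd*(z-o[2])/dd[2]
cc=cv2.findContours(m.astype(np.uint8),0,2)[0][0][:,0]
q=np.array([ray(*p,.046)[:2]*1000 for p in cc],np.float32); print('slot',cv2.minAreaRect(q))
rect(box(90,225,140,275)&red,'lockedwing')
cv2.imwrite('pics/crop.png',np.hstack([cv2.resize(px[225:305,60:300,::-1].astype(np.uint8),(480,160)),cv2.resize(px[225:305,300:420,::-1].astype(np.uint8),(240,160))]))
E
python3 m.py
```

```text
wing 304 med [ 0.5268 -0.2378  0.027 ] mean [ 0.5267 -0.2376  0.0269] rect ((526.97607421875, -237.765869140625), (54.8425407409668, 26.90239715576172), 0.667612612247467)
bolt 986 med [ 0.5247 -0.2037  0.0305] mean [ 0.525  -0.2033  0.032 ] rect ((525.189453125, -199.79847717285156), (56.76164245605469, 105.95831298828125), 1.2538355588912964)
top40 383 med [ 0.5242 -0.1935  0.0396] mean [ 0.5245 -0.1879  0.0388] rect ((524.892333984375, -181.73574829101562), (47.723167419433594, 65.25965881347656), 2.8847920894622803)
[-0.0180528   0.99983704]
plate 2930 med [0.5067 0.1232 0.0471] mean [0.5079 0.1458 0.0471] rect ((512.4093627929688, 169.9688720703125), (352.3690185546875, 75.50908660888672), 80.64628601074219)
comp 1 [252 258  23  37 288] [269.86805556 276.15625   ]
comp 2 [233 267  30  20 447] [247.65100671 276.20805369]
[0.49176149 0.04167018 0.00580709]
slot ((490.3038635253906, 36.229434967041016), (57.67292785644531, 32.26490783691406), 79.84262084960938)
lockedwing 210 med [0.5335 0.3009 0.1232] mean [0.5341 0.3012 0.123 ] rect ((534.3187255859375, 301.70196533203125), (13.042734146118164, 56.73061752319336), 80.2701644897461)
```

```bash
cat > go.py <<'E'
from h import *
import sys
# go.py x y z yaw  (mm,deg) -> tool shift
x,y,z,yaw=map(float,sys.argv[1:5]); s=get_state(); p=s['position']*1000; R=Ro.from_euler('xyz',s['orientation'],degrees=True)
d=R.inv().apply(np.array([x,y,z])-p); cy=s['orientation'][2]
print('now',p.round(1),s['orientation'].round(2),'j',s['joints'].round(1),'shift',d.round(1),'roll',round(-((yaw-cy+180)%360-180),1),'F',s['contact_force'].round(1),'w',round(s['width'],4),'t',s['t'])
E
python3 go.py 527 -238 150 91
```

```text
now [255.8 624.3 230.6] [-8.9930e+01  1.0000e-02  1.5772e+02] j [ 84.2  20.6   0.6  -0.  -70.1 -16.5] shift [-577.9   81.5  695. ] roll 66.7 F [-0.6 -0.6 -0.2] w 0.0856 t 0.15
```

>>> step_arm --pt "-578 30 695 60" --pt "-578 30 695 60" --pt "-578 30 695 60" --pt "-578 30 695 60" --pt "-578 30 695 60" --pt "-578 30 695 60" --pt "-578 30 695 60" --pt "-578 30 695 60" --claw 0

```text
t: 0.82
position: [0.3558, 0.3047, 0.2203]
orientation: [-90.0, 0.1, 100.1]
contact_force: [1.5, 0.5, 0.1]
width: 0.0854
```

```bash
python3 go.py 527 -238 150 91
```

```text
now [355.8 304.7 220.3] [-8.997e+01  5.000e-02  1.001e+02] j [ 64.8   1.2 -25.3   0.  -63.6 -54.7] shift [-564.2   70.7  -73.4] roll 9.1 F [1.5 0.5 0.1] w 0.0854 t 0.8167
```

>>> step_arm --pt "-564 40 -73 9" --pt "-564 40 -73 9" --pt "-564 40 -73 9" --pt "-564 40 -73 9" --pt "-564 40 -73 9" --pt "-564 40 -73 9" --pt "-564 40 -73 9" --pt "-564 40 -73 9"

```text
t: 1.48
position: [0.4553, -0.0126, 0.1975]
orientation: [-90.0, 0.0, 91.1]
contact_force: [1.5, 0.8, 0.9]
width: 0.0856
```

```bash
python3 go.py 527 -238 150 91
```

```text
now [455.3 -12.6 197.5] [-9.003e+01  4.000e-02  9.112e+01] j [ 23.4   1.  -28.7   0.1 -60.3 -22.3] shift [-226.8   47.6  -67.2] roll 0.1 F [1.5 0.8 0.9] w 0.0856 t 1.4833
```

>>> step_arm --pt "-227 48 -67 0" --pt "-227 48 -67 0" --pt "-227 48 -67 0" --pt "-227 48 -67 0" --pt "-227 48 -67 0" --pt "-227 48 -67 0" --pt "-227 48 -67 0" --pt "-227 48 -67 0"

```text
t: 2.15
position: [0.5261, -0.24, 0.1481]
orientation: [-89.9, 0.0, 90.9]
contact_force: [0.6, -0.0, -0.3]
width: 0.0854
```

```bash
python3 go.py 527 -238 2 91; python3 - <<'E'
from h import *
px,W,c=cam('wrist'); save('w1.png',px)
R,G,B=[px[...,i].astype(int) for i in range(3)]
m=(R>140)&(G<90)&(abs(W[...,2]-.026)<.012)
P=W[m]; print(len(P),np.median(P,0),cv2.minAreaRect((P[:,:2]*1000).astype(np.float32)))
m=(abs(W[...,2]-.04)<.006)&(abs(W[...,0]-.525)<.06)&(abs(W[...,1]+.19)<.06);P=W[m];print(len(P),np.nanmedian(P,0),cv2.minAreaRect((P[:,:2]*1000).astype(np.float32)))
E
```

```text
now [ 526.1 -240.   148.1] [-8.988e+01  1.000e-02  9.092e+01] j [ -5.1  15.5 -18.2   0.  -56.4   6. ] shift [  2.  146.1  -1.2] roll -0.1 F [ 0.6 -0.  -0.3] w 0.0854 t 2.15
3319 [ 0.526277   -0.24111227  0.02549548] ((525.7500610351562, -238.77996826171875), (57.345855712890625, 28.695478439331055), 1.9091767072677612)
2751 [ 0.52449771 -0.20096762  0.03894511] ((524.6043701171875, -193.08229064941406), (39.664852142333984, 43.225162506103516), 2.0492799282073975)
```

View pics/w1.png

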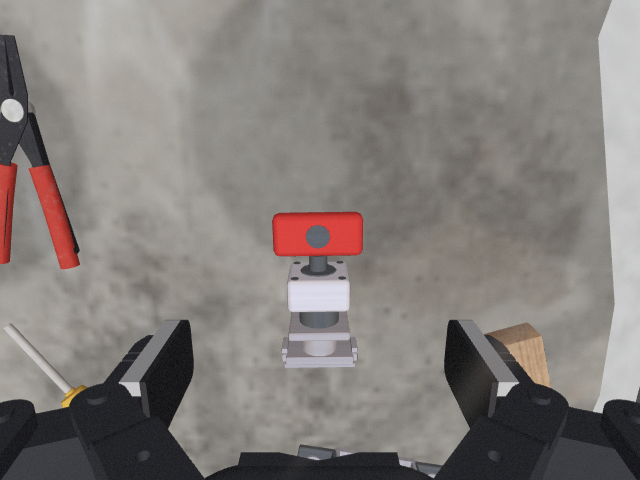

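The wrist view shows the wing at (318, 234), square to the jaws, with the head pointing toward the gripper. Descending.

>>> step_arm --pt "1 40 0 -1" --pt "1 80 0 -1" --pt "1 115 0 -1" --pt "1 135 0 -1" --pt "1 145 0 -1" --pt "1 145 0 -1" --pt "1 145 0 -1"

```text
t: 2.78
position: [0.5266, -0.2373, 0.0046]
orientation: [-90.0, 0.0, 92.1]
contact_force: [0.7, 0.2, 1.2]
width: 0.0854
```

>>> step_arm --pt "0 0 0 0" --pt "0 0 0 0" --pt "0 0 0 0" --pt "0 0 0 0" --pt "0 0 0 0" --pt "0 0 0 0" --pt "0 0 0 0" --pt "0 0 0 0" --claw 0.5 --newtons 20

```text
t: 3.45
position: [0.5279, -0.2374, 0.0065]
orientation: [-90.1, 0.1, 92.1]
contact_force: [-1.1, 1.8, 7.2]
width: 0.0576
```

>>> step_arm --pt "0 -10 0 0" --pt "0 -25 0 0" --pt "0 -45 0 0" --pt "0 -65 0 0" --pt "0 -85 0 0" --pt "0 -105 0 0" --pt "0 -105 0 0" --pt "0 -105 0 0"

```text
t: 4.12
position: [0.5282, -0.2374, 0.1131]
orientation: [-90.3, 0.1, 92.1]
contact_force: [-1.1, 0.2, -4.6]
width: 0.0574
```

```bash
python3 - <<'E'
from h import *
px,W,(R,t,K)=cam('scene'); s=get_state(); p=s['position']; q=R@p+t; q=K@q; u,v=(q[:2]/q[2]).astype(int); print(p,s['contact_force'],s['width'],u,v)
save('s2.png',px,3,(max(0,u-90),max(0,v-90),u+90,v+90))
E
```

```text
[ 0.52722865 -0.23719685  0.11172932] [-0.11195476  0.70707769 -3.67358521] 0.05767129634495512 369 249
```

View pics/s2.png

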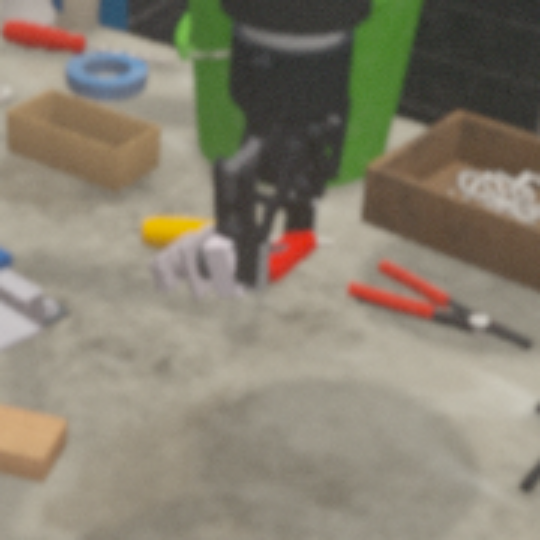

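The bolt is held by the wing at (290, 255), with the head at (160, 280) only slightly tilted, so pad friction is holding it. I'll measure the tilt, then use sharp upward jerks to swing the head down.

```bash
cat > tilt.py <<'E'
from h import *
s=get_state(); p=s['position']; 
px,W,(R,t,K)=cam('scene'); pi=px.astype(int)
near=(abs(W[...,0]-p[0])<.06)&(W[...,1]>p[1]-.05)&(W[...,1]<p[1]+.11)&(W[...,2]>.006)&(W[...,2]<p[2]+.06)
red=near&(pi[...,0]>110)&(pi[...,1]<70); gr=near&(pi.min(-1)>95)&(np.ptp(pi,axis=-1)<50)
a=W[red]; b=W[gr]
print('p',p.round(4),'F',s['contact_force'].round(1),'w',s['width'])
print('red',len(a),np.median(a,0).round(3),'grey',len(b),np.median(b,0).round(3),'min',np.percentile(b,2,axis=0).round(3),'max',np.percentile(b,98,axis=0).round(3))
d=np.median(b,0)-np.median(a,0); print('tilt',np.degrees(np.arctan2(-d[2],d[1])))
c=b-b.mean(0); c=c[:,1:]; v=np.linalg.svd(c,full_matrices=False)[2][0]; print('pca',v)
E
python3 tilt.py
```

```text
p [ 0.5272 -0.2372  0.1117] F [-0.1  0.7 -3.7] w 0.05767129634495512
red 117 [ 0.529 -0.25   0.131] grey 612 [ 0.506 -0.193  0.11 ] min [ 0.485 -0.25   0.082] max [ 0.559 -0.157  0.16 ]
tilt 20.298964686640815
pca [ 0.8691809  -0.49449425]
```

>>> step_arm --pt "0 5 0 0" --pt "0 5 0 0" --pt "0 -37 0 0" --pt "0 -37 0 0" --pt "0 -17 0 0" --pt "0 3 0 0" --pt "0 5 0 0" --pt "0 5 0 0"

```text
t: 4.88
position: [0.5255, -0.237, 0.1042]
orientation: [-89.8, -0.0, 92.1]
contact_force: [1.0, -0.1, -3.4]
width: 0.0574
```

>>> step_arm --pt "0 -42 0 0" --pt "0 -42 0 0" --pt "0 -25 0 0" --pt "0 0 0 0" --pt "0 -42 0 0" --pt "0 -42 0 0" --pt "0 -25 0 0" --pt "0 0 0 0"

```text
t: 5.55
position: [0.5289, -0.2378, 0.1083]
orientation: [-90.3, 0.1, 92.1]
contact_force: [-0.0, -0.3, -3.9]
width: 0.0573
```

```bash
python3 tilt.py
```

```text
p [ 0.5289 -0.2378  0.1083] F [-0.  -0.3 -3.9] w 0.05728447488268017
red 120 [ 0.526 -0.252  0.13 ] grey 672 [ 0.51  -0.232  0.083] min [ 0.488 -0.251  0.038] max [ 0.561 -0.2    0.153]
tilt 66.9010275810433
pca [ 0.39835107 -0.91723303]
```

Jerking brought the tilt to about 67°. Next, sideways jerks with gentle stops, and then the bench finishes it.

>>> step_arm --pt "40 -10 0 0" --pt "80 -20 0 0" --pt "100 -20 0 0" --pt "112 -20 0 0" --pt "118 -20 0 0" --pt "120 -20 0 0" --pt "120 -20 0 0"

```text
t: 6.18
position: [0.5207, -0.1169, 0.1219]
orientation: [-89.8, -0.1, 92.1]
contact_force: [-0.7, -0.8, -3.6]
width: 0.0575
```

```bash
python3 tilt.py
```

```text
p [ 0.5207 -0.1169  0.1219] F [-0.7 -0.8 -3.6] w 0.05748937640160715
red 164 [ 0.514 -0.132  0.143] grey 915 [ 0.503 -0.112  0.076] min [ 0.48  -0.136  0.009] max [ 0.554 -0.01   0.162]
tilt 73.54885302840813
pca [ 0.70835831 -0.70585303]
```

>>> step_arm --pt "-5 0 0 0" --pt "-15 5 0 0" --pt "-30 15 0 0" --pt "-45 25 0 0" --pt "-55 30 0 0" --pt "-60 33 0 0" --pt "-60 34 0 0" --pt "-60 34 0 0"

```text
t: 6.9
position: [0.5224, -0.1778, 0.0873]
orientation: [-89.7, -0.1, 92.0]
contact_force: [-0.6, 0.2, -4.6]
width: 0.0575
```

```bash
python3 tilt.py
```

```text
p [ 0.5224 -0.1778  0.0873] F [-0.6  0.2 -4.6] w 0.05745298325098397
red 145 [ 0.519 -0.193  0.109] grey 686 [ 0.504 -0.182  0.061] min [ 0.482 -0.197  0.013] max [ 0.555 -0.152  0.132]
tilt 76.72783728534954
pca [ 0.22723499 -0.97383996]
```

>>> step_arm --pt "0 3 0 0" --pt "0 5 0 0" --pt "0 7 0 0" --pt "0 8 0 0" --pt "0 8 0 0"

```text
t: 7.37
position: [0.5225, -0.177, 0.0795]
orientation: [-89.8, -0.1, 92.0]
contact_force: [0.1, -0.7, -4.2]
width: 0.0572
```

>>> step_arm --pt "0 2 0 0" --pt "0 4 0 0" --pt "2 5 0 0" --pt "4 5 0 0" --pt "4 5 0 0"

```text
t: 7.78
position: [0.5235, -0.1745, 0.0779]
orientation: [-89.9, 0.1, 92.1]
contact_force: [-7.5, -5.0, 23.4]
width: 0.0571
```

>>> step_arm --pt "4 -1 0 0" --pt "8 -1 0 0" --pt "12 -1 0 0" --pt "16 -1 0 0" --pt "20 -1 0 0" --pt "20 -1 0 0"

```text
t: 8.28
position: [0.5227, -0.1536, 0.0785]
orientation: [-89.9, 0.1, 92.2]
contact_force: [-0.2, -0.3, -2.9]
width: 0.0572
```

```bash
python3 tilt.py; python3 - <<'E'
from h import *
px,W,(R,t,K)=cam('scene'); s=get_state(); p=s['position']; q=R@p+t; q=K@q; u,v=(q[:2]/q[2]).astype(int)
save('s3.png',px,4,(u-60,v-50,u+60,v+60))
E
```

```text
p [ 0.5227 -0.1536  0.0785] F [-0.2 -0.3 -2.9] w 0.057219938446250194
red 148 [ 0.518 -0.169  0.1  ] grey 708 [ 0.505 -0.157  0.049] min [ 0.484 -0.174  0.007] max [ 0.554 -0.045  0.121]
tilt 76.99673960449994
pca [ 0.81090408 -0.58517909]
```

View pics/s3.png

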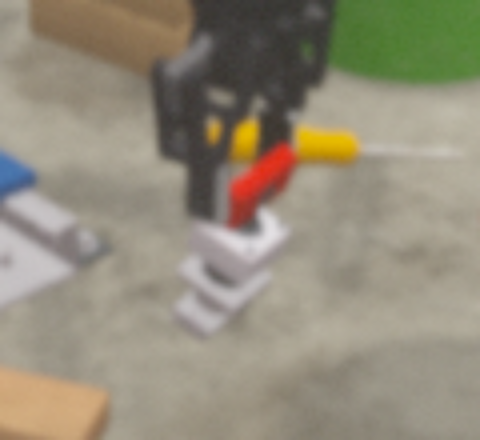

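```bash
cat > ti2.py <<'E'
from h import *
# expected pixel offset housing-centre/head minus wing, for tilts, vs seen
px,W,(R,t,K)=cam('scene'); s=get_state(); p=s['position']
wc=p+[0,0,.0135]
pr=lambda X:(lambda q:q[:2]/q[2])(K@(R@X+t))
c=pr(p).astype(int)
for th in (60,65,70,75,80,85,90,95):
    a=np.array([0,-np.cos(np.radians(th)),np.sin(np.radians(th))]); n=np.array([0,np.sin(np.radians(th)),np.cos(np.radians(th))])
    pts=[wc-a*.087+n*k*.013+np.array([x*.026,0,0]) for k in(-1,1) for x in (-1,1)]
    pts+=[pr_ for pr_ in []]
    print(th,[((pr(X)-c+[60,50])*4).round().astype(int).tolist() for X in pts], 'collar',((pr(wc-a*.064)-c+[60,50])*4).round())
E
python3 ti2.py
```

```text
60 [[162, 307], [218, 266], [129, 273], [187, 233]] collar [192. 246.]
65 [[172, 316], [228, 274], [138, 284], [195, 244]] collar [199. 254.]
70 [[183, 324], [239, 282], [148, 294], [204, 253]] collar [206. 260.]
75 [[194, 330], [250, 288], [157, 304], [214, 263]] collar [214. 266.]
80 [[205, 336], [261, 294], [168, 312], [224, 271]] collar [222. 271.]
85 [[217, 341], [272, 298], [179, 321], [235, 279]] collar [230. 276.]
90 [[228, 345], [284, 302], [190, 328], [245, 286]] collar [238. 280.]
95 [[240, 348], [295, 305], [201, 334], [256, 292]] collar [247. 283.]
```

Compared with the projected model, the bolt is at about 80° (head corners at (175, 315) and (205, 335)). A short pressed drag should finish it.

>>> step_arm --pt "0 1 0 0" --pt "4 1 0 0" --pt "8 1 0 0" --pt "12 1 0 0" --pt "16 1.5 0 0" --pt "18 1.5 0 0" --pt "18 1.5 0 0"

```text
t: 9.02
position: [0.5221, -0.1366, 0.0778]
orientation: [-89.9, 0.2, 92.2]
contact_force: [-2.6, -2.2, 5.6]
width: 0.0573
```

```bash
python3 ti2.py | tail -4;  python3 - <<'E'
from h import *
px,W,(R,t,K)=cam('scene'); s=get_state(); p=s['position']; q=R@p+t; q=K@q; u,v=(q[:2]/q[2]).astype(int); print(p,s['contact_force'])
save('s4.png',px,4,(u-60,v-50,u+60,v+60))
E
```

```text
80 [[207, 338], [263, 296], [170, 315], [226, 274]] collar [223. 274.]
85 [[218, 343], [274, 301], [180, 323], [237, 281]] collar [231. 278.]
90 [[229, 347], [285, 304], [191, 330], [247, 288]] collar [240. 282.]
95 [[241, 350], [296, 307], [202, 336], [258, 294]] collar [248. 285.]
[ 0.52214477 -0.13671717  0.07777525] [-2.92539197 -2.06629661  6.2000673 ]
```

View pics/s4.png

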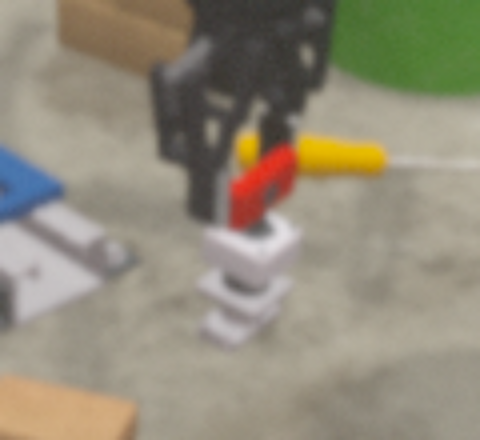

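The bolt is upright now (head corners (202, 330) and (235, 345), about 91°). Pressing lightly, then releasing.

>>> step_arm --pt "0 0.5 0 0" --pt "0 0.5 0 0" --pt "0 0 0 0" --pt "0 0 0 0"

```text
t: 9.45
position: [0.5222, -0.1368, 0.0778]
orientation: [-89.9, 0.2, 92.2]
contact_force: [-2.2, -1.3, 3.0]
width: 0.0575
```

>>> step_arm --pt "0 0 0 0" --pt "0 0 0 0" --pt "0 0 0 0" --pt "0 0 0 0" --pt "0 0 0 0" --claw 0.1

```text
t: 9.87
position: [0.5223, -0.1368, 0.0778]
orientation: [-89.9, 0.2, 92.2]
contact_force: [0.4, -0.2, 0.0]
width: 0.0774
```

>>> step_arm --pt "0 -20 0 0" --pt "0 -50 0 0" --pt "0 -90 0 0" --pt "0 -130 0 0" --pt "0 -140 0 0" --pt "0 -140 0 0" --pt "0 -140 0 0" --claw 0

```text
t: 10.45
position: [0.5229, -0.1362, 0.2186]
orientation: [-90.0, 0.1, 92.2]
contact_force: [-0.4, -0.1, -0.8]
width: 0.0856
```

```bash
cat > find.py <<'E'
from h import *
import sys
for n in ('wrist','top'):
    px,W,c=cam(n); pi=px.astype(int)
    red=(pi[...,0]>140)&(pi[...,1]<90)
    m=red&(abs(W[...,2]-.106)<.012)&(abs(W[...,0]-.52)<.08)&(abs(W[...,1]+.13)<.1); P=W[m]
    print(n,m.sum(), *( [np.median(P,0).round(4),cv2.minAreaRect((P[:,:2]*1000).astype(np.float32))] if m.sum()>20 else []))
    save(n+'5.png',px)
E
python3 find.py; python3 go.py 522 -137 96 0
```

```text
wrist 1859 [ 0.5209 -0.1382  0.1047] ((520.7757568359375, -136.963623046875), (57.281455993652344, 13.651336669921875), 1.4887642860412598)
top 0
now [ 521.9 -136.2  216.8] [-89.82   0.14  92.17] j [  6.3   8.5 -17.7   0.1 -64.1  -4.2] shift [ -0.5 120.8  -0.5] roll 92.2 F [-0.1 -0.4  0.2] w 0.0857 t 10.55
```

View pics/wrist5.png

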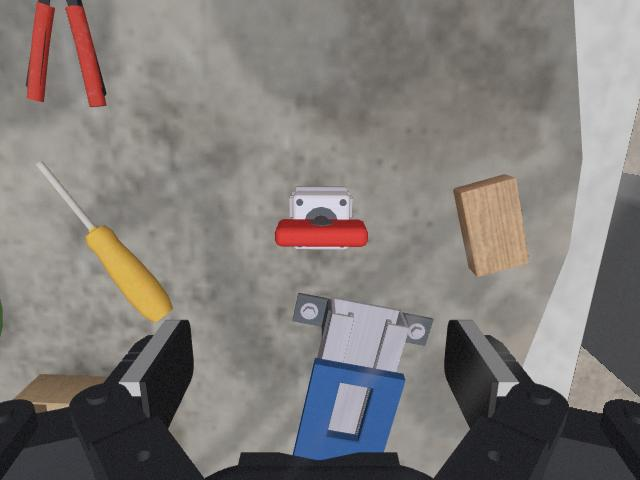

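The bolt stands free; wing at pixel (321, 233), slot at (349, 411). Measuring the slot with the same camera while I rotate for the regrasp.

```bash
cat > slot.py <<'E'
from h import *
px,W,(R,t,K)=cam('wrist'); pi=px.astype(int); 
blue=((pi[...,2]>70)&(pi[...,2]>1.6*pi[...,0])&(pi[...,2]>1.25*pi[...,1])).astype(np.uint8)
# holes inside blue
cs,h=cv2.findContours(blue,cv2.RETR_CCOMP,cv2.CHAIN_APPROX_NONE)
def ray(p,z):
    d=R.T@np.linalg.inv(K)@np.array([p[0],p[1],1.]); o=-R.T@t; return (o+d*(z-o[2])/d[2])[:2]*1000
for c,hh in zip(cs,h[0]):
    if hh[3]>=0 and cv2.contourArea(c)>300:
        q=np.array([ray(p,.046) for p in c[:,0]],np.float32); print('hole px',c[:,0].mean(0),cv2.minAreaRect(q))
m=(blue>0)&(abs(W[...,2]-.046)<.008); P=W[m]; print('plate z',np.median(P,0) if len(P) else 0, get_state()['position'])
E
python3 slot.py
```

```text
hole px [348.21301775 410.4852071 ] ((489.2649230957031, 32.20243835449219), (51.76645278930664, 30.163341522216797), 80.0372085571289)
plate z [0.49616976 0.0337445  0.04501682] [ 0.52180182 -0.13632102  0.21652318]
```

>>> step_arm --pt "-0.5 20 1 7" --pt "-0.5 40 1 14" --pt "-0.5 60 1 21" --pt "-0.5 60 1 28" --pt "-0.5 60 1 35" --pt "-0.5 60 1 42" --pt "-0.5 60 1 49" --pt "-0.5 60 1 56"

```text
t: 11.27
position: [0.5199, -0.1371, 0.155]
orientation: [-89.9, 0.4, 35.8]
contact_force: [-0.5, 0.7, 0.2]
width: 0.0852
```

```bash
python3 go.py 521 -137 76 1.5
```

```text
now [ 519.9 -137.1  155. ] [-89.92   0.4   35.82] j [  6.2  11.6 -22.6   0.2 -56.2 -60.5] shift [ 1.5 79.  -0.7] roll 34.3 F [-0.5  0.7  0.2] w 0.0852 t 11.2667
```

>>> step_arm --pt "1 10 -0.5 7" --pt "1 15 -0.5 14" --pt "1 15 -0.5 21" --pt "1 15 -0.5 28" --pt "1 15 -0.5 34.3" --pt "1 15 -0.5 34.3" --pt "1 15 -0.5 34.3"

```text
t: 11.85
position: [0.5204, -0.137, 0.1391]
orientation: [-90.2, 0.5, 1.7]
contact_force: [-0.2, -0.7, -0.2]
width: 0.0851
```

```bash
python3 find.py; python3 go.py 521 -137 76 1.5
```

```text
wrist 3280 [ 0.5183 -0.1361  0.1048] ((520.2950439453125, -136.07546997070312), (56.52773666381836, 12.513429641723633), 1.896055817604065)
top 0
now [ 520.6 -136.9  139.5] [-90.16   0.43   1.72] j [  6.2  12.6 -23.6   0.2 -54.3 -94.6] shift [ 0.9 63.5  0.1] roll 0.2 F [ 0.8 -1.1 -0.1] w 0.0857 t 11.95
```

>>> step_arm --pt "0.5 30 0.5 0" --pt "0.5 50 0.5 0" --pt "0.5 60 0.5 0" --pt "0.5 63 0.5 0" --pt "0.5 63 0.5 0"

```text
t: 12.37
position: [0.5204, -0.1367, 0.076]
orientation: [-90.2, 0.5, 1.8]
contact_force: [0.4, 0.7, -0.5]
width: 0.0854
```

>>> step_arm --pt "0 0 0 0" --pt "0 0 0 0" --pt "0 0 0 0" --pt "0 0 0 0" --pt "0 0 0 0" --pt "0 0 0 0" --pt "0 0 0 0" --pt "0 0 0 0" --claw 1 --newtons 60

```text
t: 13.03
position: [0.5208, -0.1368, 0.0765]
orientation: [-90.2, 0.5, 1.8]
contact_force: [-1.1, -0.4, 5.2]
width: 0.0121
```

>>> step_arm --pt "0 0 0 0" --pt "0 -5 0 0" --pt "0 -30 0 0" --pt "0 -60 0 0" --pt "0 -75 0 0" --pt "0 -80 0 0" --pt "0 -80 0 0" --newtons 90

```text
t: 13.62
position: [0.5218, -0.1364, 0.1574]
orientation: [-90.2, 0.4, 1.8]
contact_force: [0.5, -0.3, -3.7]
width: 0.0116
```

```bash
python3 go.py 490 35 160 81.2; python3 ti2.py>/dev/null; python3 find.py
```

```text
now [ 521.8 -136.4  157.4] [-90.16   0.36   1.79] j [  6.3  11.6 -22.2   0.2 -56.6 -94.6] shift [-26.4  -2.9 172.3] roll -79.4 F [ 0.5 -0.3 -3.7] w 0.0116 t 13.6167
wrist 0
top 0
```

>>> step_arm --pt "-6 -2 16 -7" --pt "-12 -4 32 -14" --pt "-18 -5 48 -21" --pt "-24 -5 64 -28" --pt "-30 -5 80 -35" --pt "-35 -5 95 -42" --pt "-38 -5 110 -49" --pt "-38 -5 112 -56"

```text
t: 14.43
position: [0.4774, -0.0242, 0.1586]
orientation: [-89.5, 0.6, 58.2]
contact_force: [-0.8, -0.1, -3.5]
width: 0.0117
```

>>> step_arm --pt "0 0 0 -7" --pt "0 0 0 -14" --pt "0 0 0 -21" --pt "0 0 0 -23" --pt "0 0 0 -23" --pt "0 0 0 -23"

```text
t: 14.93
position: [0.4767, -0.0244, 0.1574]
orientation: [-89.2, 0.4, 81.1]
contact_force: [0.4, 0.2, -3.0]
width: 0.0116
```

```bash
python3 slot.py; python3 go.py 490 35 160 80.6; python3 - <<'E'
from h import *
px,W,c=cam('wrist'); save('w6.png',px)
E
```

```text
plate z [0.51858403 0.00871295 0.04520598] [ 0.47685112 -0.02440954  0.15763706]
now [476.9 -24.4 157.6] [-89.18   0.35  81.06] j [ 20.7   6.1 -28.9  -0.1 -55.9 -29.5] shift [60.7 -2.8 -3.7] roll 0.5 F [-0.6  0.8 -2.9] w 0.0115 t 14.9833
```

View pics/w6.png

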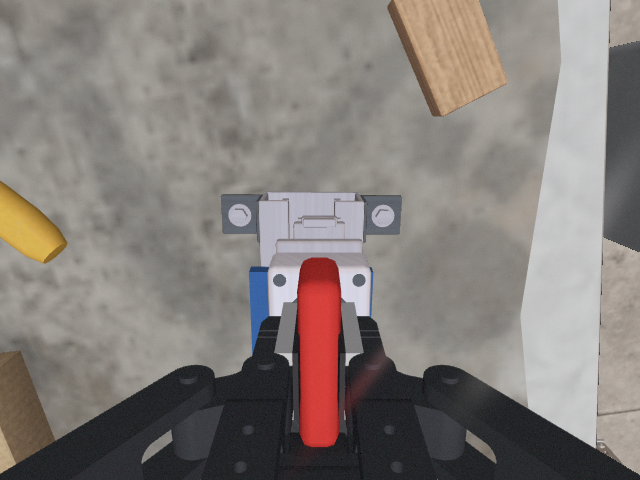

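The wrist view shows the wing held straight in the jaws (320, 350), with the bolt in line with the rail. Moving over the slot.

```bash
python3 go.py 491.3 36 130 80.5
```

```text
now [477.  -24.4 157.9] [-89.21   0.34  81.08] j [ 20.7   6.1 -28.9  -0.1 -55.9 -29.5] shift [62.  27.4 -5.2] roll 0.6 F [ 0.8 -0.4 -3.1] w 0.0112 t 15.0333
```

>>> step_arm --pt "20 0 -1 0" --pt "40 0 -3 0.5" --pt "55 0 -5 0.5" --pt "62 5 -5 0.5" --pt "62 12 -5 0.5" --pt "62 20 -5 0.5" --pt "62 24 -5 0.5" --pt "62 24 -5 0.5"

```text
t: 15.7
position: [0.49, 0.0351, 0.1319]
orientation: [-89.1, 0.4, 80.5]
contact_force: [0.1, -0.2, -3.3]
width: 0.0117
```

```bash
python3 go.py 491.3 36 125 80.5
```

```text
now [490.   35.1 131.9] [-89.06   0.44  80.53] j [ 26.9   9.2 -29.1  -0.3 -52.8 -36.2] shift [ 1.1  6.8 -1.3] roll 0.0 F [ 0.1 -0.2 -3.3] w 0.0117 t 15.7
```

>>> step_arm --pt "1 0 -1.7 0" --pt "1 4 -1.7 0" --pt "1 7 -1.7 0" --pt "1 10 -1.7 0" --pt "1 12 -1.7 0" --pt "1 12 -1.7 0"

```text
t: 16.2
position: [0.4913, 0.0356, 0.1193]
orientation: [-89.0, 0.5, 80.5]
contact_force: [0.1, -0.5, -3.2]
width: 0.012
```

>>> step_arm --pt "0 2 0 0" --pt "0 4 0 0" --pt "0 5 0 0" --pt "0 6 0 0" --pt "0 6 0 0"

```text
t: 16.62
position: [0.4911, 0.0356, 0.1132]
orientation: [-89.0, 0.5, 80.5]
contact_force: [0.1, 0.3, -3.7]
width: 0.0115
```

>>> step_arm --pt "0 3 0 0" --pt "0 6 0 0" --pt "0 9 0 0" --pt "0 12 0 0" --pt "0 14 0 0" --pt "0 14 0 0"

```text
t: 17.12
position: [0.4905, 0.0353, 0.0985]
orientation: [-89.0, 0.5, 80.5]
contact_force: [-0.9, -0.2, -3.9]
width: 0.0116
```

>>> step_arm --pt "0 3 0 0" --pt "0 5 0 0" --pt "0 7 0 0" --pt "0 9 0 0" --pt "0 10 0 0" --pt "0 11 0 0" --pt "0 11 0 0" --newtons 110

```text
t: 17.7
position: [0.4906, 0.0354, 0.0884]
orientation: [-89.0, 0.5, 80.5]
contact_force: [-3.9, 1.5, 9.5]
width: 0.0113
```

Spring force is about 12.8 N, so the collar is pushed 9.7 mm and the underside is about 11.3 mm up, below the lips. Turning.

>>> step_arm --pt "0 0.7 0 0" --pt "0 0.7 0 -7" --pt "0 0.7 0 -14" --pt "0 0.7 0 -21" --pt "0 0.7 0 -28" --pt "0 0.7 0 -35" --pt "0 0.7 0 -42" --pt "0 0.7 0 -48"

```text
t: 18.37
position: [0.4921, 0.0349, 0.0891]
orientation: [-89.1, -0.3, 129.0]
contact_force: [0.7, -5.5, 9.2]
width: 0.0111
```

```bash
python3 go.py 490.6 35.4 88 170.5
```

```text
now [492.1  34.9  89.1] [-89.09  -0.28 128.95] j [ 26.9  12.4 -31.9  -0.1 -46.7  12.2] shift [1.3 1.1 0.8] roll -41.5 F [ 0.7 -5.5  9.2] w 0.0111 t 18.3667
```

>>> step_arm --pt "0.5 1 0.3 -7" --pt "1 1 0.5 -14" --pt "1 1 0.5 -21" --pt "1 1 0.5 -28" --pt "1 1 0.5 -35" --pt "1 1 0.5 -42" --pt "1 1 0.5 -42" --pt "1 1 0.5 -42"

```text
t: 19.03
position: [0.4932, 0.0355, 0.0898]
orientation: [-89.6, -0.6, 171.1]
contact_force: [0.7, -3.2, 8.7]
width: 0.0113
```

```bash
python3 go.py 490.6 35.4 95 170.5
```

```text
now [493.2  35.5  89.8] [-89.57  -0.58 171.05] j [ 26.9  12.3 -31.9   0.  -46.5  54.1] shift [ 2.6 -5.2  0.5] roll 0.6 F [ 0.7 -3.2  8.7] w 0.0113 t 19.0333
```

>>> step_arm --pt "1 -1 0 0" --pt "2 -2 0 0.5" --pt "2 -3 0 0.5" --pt "2 -4 0 0.5" --pt "2 -4.5 0 0.5" --pt "2 -4.5 0 0.5"

```text
t: 19.53
position: [0.4922, 0.036, 0.0937]
orientation: [-89.6, -0.5, 170.6]
contact_force: [6.0, -2.4, -10.2]
width: 0.0111
```

```bash
python3 go.py 490.6 35.4 95 170.5;python3 - <<'E'
from h import *
px,W,c=cam('wrist'); save('w7.png',px)
E
```

```text
now [492.2  36.   93.7] [-89.6   -0.5  170.57] j [ 27.1  11.9 -31.9   0.  -46.9  53.5] shift [ 1.4 -1.3  0.8] roll 0.1 F [  6.   -2.4 -10.2] w 0.0111 t 19.5333
```

View pics/w7.png

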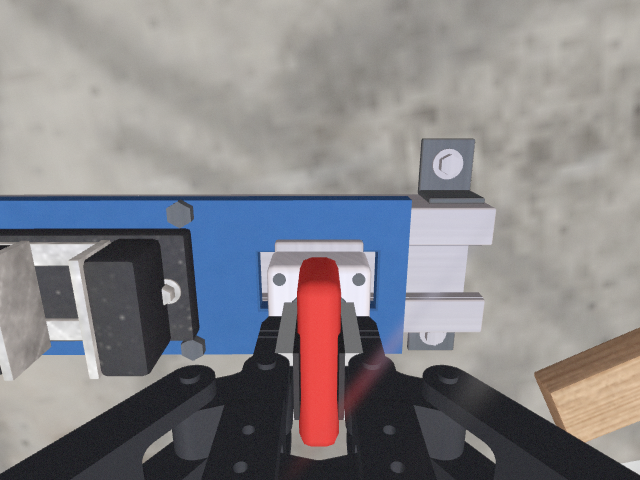

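The wrist view shows the wing at (320, 350) square across the rail, and the upward pull meets resistance (−10 N), so the teeth are on the lips. Relaxing and releasing.

>>> step_arm --pt "0 0.5 0 0" --pt "0 0.5 0 0" --pt "0 0.5 0 0" --newtons 20

```text
t: 19.83
position: [0.4926, 0.0359, 0.0935]
orientation: [-89.6, -0.5, 170.6]
contact_force: [1.5, -3.0, 1.0]
width: 0.0113
```

>>> step_arm --pt "0 0 0 0" --pt "0 0 0 0" --pt "0 0 0 0" --pt "0 0 0 0" --pt "0 0 0 0" --claw 0.6

```text
t: 20.25
position: [0.4925, 0.036, 0.0934]
orientation: [-89.6, -0.5, 170.6]
contact_force: [1.0, -0.5, 0.0]
width: 0.0343
```

>>> step_arm --pt "0 -15 0 0" --pt "0 -40 0 0" --pt "0 -80 0 0" --pt "0 -120 0 0" --pt "0 -140 0 0" --pt "0 -140 0 0"

```text
t: 20.75
position: [0.4963, 0.0375, 0.2389]
orientation: [-89.8, -0.0, 170.6]
contact_force: [1.1, -0.4, 0.2]
width: 0.0342
```

```bash
python3 - <<'E'
from h import *
s=get_state(); print(s['t'],s['position'],s['contact_force'],s['width'])
px,W,c=cam('wrist'); save('w8.png',px); pi=px.astype(int)
m=(pi[...,0]>140)&(pi[...,1]<90)&(W[...,2]>.09)&(W[...,2]<.14)&(abs(W[...,0]-.49)<.08)&(abs(W[...,1]-.035)<.08);P=W[m]
print(len(P),np.median(P,0),cv2.minAreaRect((P[:,:2]*1000).astype(np.float32)))
px,W,c=cam('scene'); save('s8.png',px,3,(130,150,330,310))
pi=px.astype(int)
for n,cx,cy in(('new',.49,.036),('old',.534,.302)):
    m=(pi[...,0]>120)&(pi[...,1]<80)&(W[...,2]>.07)&(W[...,2]<.15)&(abs(W[...,0]-cx)<.06)&(abs(W[...,1]-cy)<.06);P=W[m]
    print(n,len(P),np.percentile(P,[2,50,98],axis=0).round(4)[:,2] if len(P) else '')
E
```

```text
20.75 [0.49628028 0.03751366 0.23890369] [ 1.11888915 -0.3947094   0.19792947] 0.03421670540217456
1680 [0.49286549 0.03582787 0.12176152] ((490.90191650390625, 36.127464294433594), (12.786491394042969, 56.62226867675781), 80.47034454345703)
new 214 [0.0981 0.1134 0.1218]
old 173 [0.0995 0.1133 0.1222]
```

View pics/s8.png

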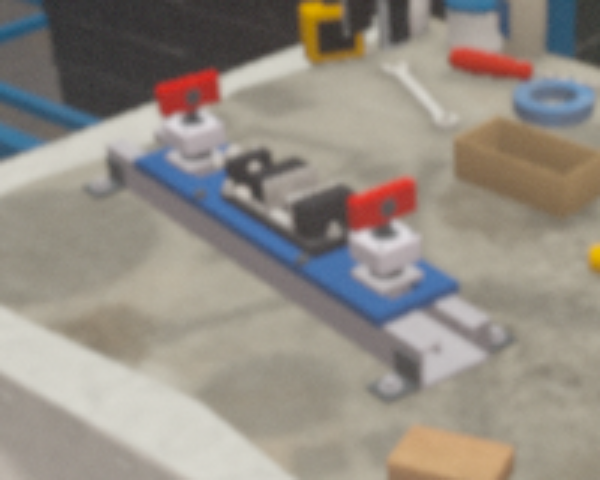

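The scene shows the new bolt's wing at (382, 205), at the same height and angle as the locked one at (188, 93). Handing in.

```bash
python3 -c "
from rig import job; print(job.close_job())"
```

```text
the job is handed in; nothing more can be done
None
```

The bolt is locked in the rail like the one at the other end, and I have handed the job in at about 21 s of robot time. No verdict came back.

- **What I did:** I lifted the lying bolt by the ends of its wing. Pad friction kept it nearly level (about 20° tilt), so I used sharp upward and sideways jerks to swing the head down. A short pressed drag on the bench then stood it upright. I let go, and the wrist camera showed it standing free. I took it again by the wing from above, put the head through the slot and pressed it down about 10 mm (roughly 13 N). I gave it a quarter turn, let it spring up and released it.
- **Lock checks:** Before release, pulling up met resistance (−10 N), so the teeth were on the lips. After release, the wing is 80.5° across the rail, like the other bolt's (80.3°). Their wing tops read 121.8 mm and 122.2 mm, against 123 mm expected for a locked bolt.
- **Robot:** It was clear of everything when I handed in, and the highest force I saw in the step readings was 23 N.
- **What disagreed or was not checked:** The wrist and top cameras differed by 1–2 mm, which did not affect the fit. I did not measure the other things on the bench again, but the arm never worked close to them.

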